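# Set the length stop on the rail-cutter gauge

## Task

Set the length stop of the rail cutter: press down the ribbed release pad in the middle of the steel slide and, keeping it pressed with the fingertips, push the slide along its rail until it rests against the stop that has the arrow-shaped pointer plate (not the plain stop). Then let the pad spring back up so that the slide is clamped there, and take the hand away. Work by touch alone: do not grip, squeeze or lean hard on the slide, do not force it along while it is clamped, and leave the things lying on the bench where they are.

Things in the scene. Friction and masses are not known exactly. Their poses are not given: they have to be found in the camera images.
- gauge: fixed measuring rail of a bench rail cutter: aluminium rail 40 mm wide, 620 long, top 40 mm above the bench; stock tray on its -x side (89 mm out, 38 high), graduated scale strip on its +x side (62 out, 34 high), grey cutter at its +y end (y 320 to 470 mm, 112 high, lever rising to 355). Origin on the bench under the rail's middle line; y along the rail towards the cutter, z up
- slide (a joint): travel of the slide along the rail in m, growing along the gauge's +y; equals the gauge-frame y of the slide's middle. The slide is captive on the rail. With the pad up a friction clamp holds it (15 to 25 N); with the pad pressed it runs freely with about 1 to 2 N of friction
- pad (a joint): how far the release pad is pressed, in m: 0 up (clamped), 0.005 fully down. The clamp lets go within the first 1 mm. It takes about 7 N to start and 8 N to hold it fully down, where it meets a firm end.
- pad_top (a point): centre of the pad's pressing surface, at the slide's middle, 79 mm above the bench when up. The ribbed rubber pad is 36 mm wide across the rail and 58 mm along it, with a ridge 3 mm high and 5 mm thick across each end (48 mm free between the ridges), so a fingertip set down between them carries it along. Around it a grey housing 54 x 78 mm, top 71.5 mm. Axes as the gauge's
- slide_mid (a point): point at the slide's middle, on the rail's middle line, level with its steel saddle's top, 56 mm above the bench. The saddle is 100 mm long along the rail, 54 mm wide; its ends, 50 mm to either side, butt flat against a stop. A stock plate reaches over the tray on the -x side at the saddle's +y end
- pointer_stop: the stop to push up to, fixed, on either side of the slide: dark block over the rail, 30 mm along it, 54 wide, top 56 mm above the bench, brass clamp screw (top 70 mm) and, unlike the other, a flat arrow-shaped pointer plate (40 mm wide head) reaching over the scale, tip 76 mm out to +x. Origin on the bench under its middle; y along the rail. Slide against it: middles 65 mm apart
- plain_stop: the other stop, on the other side of the slide: the same dark block and brass screw, without a pointer plate. Origin as for the pointer stop. Not to be used now.
- din_long: a loose top-hat mounting-rail offcut, 35 x 180 x 7.5 mm, lying between the gauge and the robot; origin under its middle, y along its length. To be left alone.
- din_short: a loose top-hat rail offcut, 35 x 110 x 7.5 mm; origin under its middle, y along its length. To be left alone.
- terminals: a loose clump of grey terminal blocks, 46 x 42 x 46 mm tall; origin under its middle. To be left alone.
- power_driver: a loose cordless screwdriver lying on the bench, 34 mm thick, 200 mm long; origin under its middle, bit towards its +y. To be left alone.
- calliper: a loose digital calliper lying flat, 232 mm long, 13 mm thick; origin under its middle, y along its beam. To be left alone.
- file: a loose flat file with a black handle, 240 mm long, 22 mm thick; origin near its middle, y along its blade. To be left alone.
- ear_muffs: a loose pair of ear muffs, cups 76 mm tall; origin under the point midway between the cups. To be left alone.

How it is judged:
By the outcome, as a careful person would: the job done as asked, in the order asked, and still so for the second after the job is handed in, with the robot touching nothing.
It also fails if it takes over 40 s, if anything falls off the work surface, if the arm or the gripper's body presses on something with over 40 N, if the wrist force passes 120 N, or if a joint passes its speed limit or range.

## Robot

A 7-joint arm with a two-finger parallel gripper is mounted at the origin on the work surface. World frame = base frame: x ahead of the robot, y to its left, z up, the work surface at z = 0. Lengths are in m, angles in rad, forces in N, time in s.
With the tool pointing down it reaches from about 0.35 to 0.9 m from the base axis. Payload 19.9 kg.
Tool frame: the origin (TCP) lies between the finger pads; the fingertips stand 19 mm ahead of it and the grasp point (between the pads) is the TCP; z points along the fingers, y is the line along which they close (so a half turn about z gives the same grasp; the last joint's range is limited). The gripper opens to 94 mm and grips with 3 to 60 N. Pads are 16 mm wide; open, the fingers measure 119 mm over their backs; the gripper's body (75 mm by 177 mm) begins 78 mm behind the grasp point.
Start: joints at [-1.323, 0.417, -0.01, 1.614, 0.005, 1.111, -0.053], TCP at [0.178, 0.599, 0.224] pointing down, gripper open.
Joint ranges: [-2.81, 2.81], [-0.39, 2.02], [-1.27, 1.25], [0.06, 2.57], [-1.19, 4.33], [0.19, 2], [-2.82, 2.82]. Speed limits (rad/s): [1.89, 1.89, 2.39, 2.39, 3.01, 3.01, 3.01].

## Interface

Orientations are given as a 3x3 rotation matrix whose columns are the frame's x, y, z axes.
In Python, from rig import robot gives the robot as it stands. Calls block until the motion is done:
- robot.move_ptp(position, orientation): joint-space move of the TCP to a pose.
- robot.move_linear(position, velocity=0.15, frame=None, threshold=None): straight line of the TCP; frame=None keeps the orientation; velocity is the mean speed in m/s. With threshold (N) it stops when the force on the tool has changed by that much, and returns True; else False.
- robot.goto_joints(angles): joint-space move.
- robot.gripper_to(opening): finger opening in m; the grip force is fixed at half the most; returns when the fingers have stopped.
- robot.pause(seconds).
- robot.ik(position, orientation): joint angles nearest the present ones, or None.
- robot.get_state(): the state.
- robot.grab_frame(name): name is "side" or "top"; returns the picture (384x512x3 uint8, red, green, blue); there is no depth.
- robot.camera_info(name): a dict with "fx", "fy", "cx", "cy" (pixels), "dist" ([k1, k2, p1, p2, k3] as OpenCV has them; the pictures are not rectified), "rvec" (rotation vector, rad) and "tvec" (3), from world to camera coordinates, as OpenCV has them. Camera axes: x right, y down, z forward; pixel columns grow to the right and rows downward; lengths in m; the calibration is good to about 2 mm. A picture is of the moment at which its call begins. camera_info takes no time and is no camera call.
A pose or a line that the arm cannot do raises robot.PlanningError and nothing moves.
- robot.sign_off(): hands the job in; it is judged then, once.
The state is a dict: "time": time; "qpos": joint angles; "joint_vel": joint speeds; "effort": joint torques, N m; "ee_pos": TCP position; "tool_rot": TCP orientation; "force": force on the tool from outside, world axes, zero at the start; "moment": the same for the moment, N m; "opening": finger opening in m; "grasp_force": force on a finger pad.
Only numpy, scipy, OpenCV 4.12 (cv2) and the standard library are available. Lean on these libraries where they do the work, as an engineer would, in place of code of your own. Each camera call takes 0.05 s, during which the arm holds its last target. There are 200 camera calls.

## Working session

There is one attempt and no reset: what is moved stays moved. The work goes in short steps, each a Python script; the robot and the scene stay as the last script left them, time stands still between calls to the robot, and variables do not carry over. Pictures are saved under pics/ and viewed, at most 10 in all, crops included, and the job is handed in when it is done.

```bash
mkdir -p pics; ls; python3 - <<'E'
from rig import robot
import cv2
for n in("top","side"):
    cv2.imwrite(f"pics/{n}0.png",cv2.resize(robot.grab_frame(n)[:,:,::-1],(800,600),interpolation=cv2.INTER_CUBIC))
    print(n,robot.camera_info(n))
s=robot.get_state();print(s["time"],s["tool_rot"],s["opening"])
E
```

```text
pics
top {'fx': 470.5706153459741, 'fy': 470.5706153459741, 'cx': 267.52544710835696, 'cy': 191.4618656724848, 'dist': array([0.01705765, 0.        , 0.        , 0.        , 0.        ]), 'rvec': array([ 2.16713461, -2.1906554 ,  0.10881467]), 'tvec': array([-0.09808527,  0.53707035,  1.6816969 ])}
side {'fx': 416.8571181556868, 'fy': 416.8571181556868, 'cx': 262.54812105877926, 'cy': 187.21622907964158, 'dist': array([-0.07549046,  0.        ,  0.        ,  0.        ,  0.        ]), 'rvec': array([ 0.1229504 , -2.79081483,  1.38379912]), 'tvec': array([0.52429973, 0.15928666, 1.12058701])}
0.1 [[-9.58601688e-01  2.84750345e-01 -2.12818697e-04]
 [ 2.84750412e-01  9.58601148e-01 -1.02067086e-03]
 [-8.66281323e-05 -1.03901702e-03 -9.99999456e-01]] 0.09365751727281671
```

View pics/top0.png

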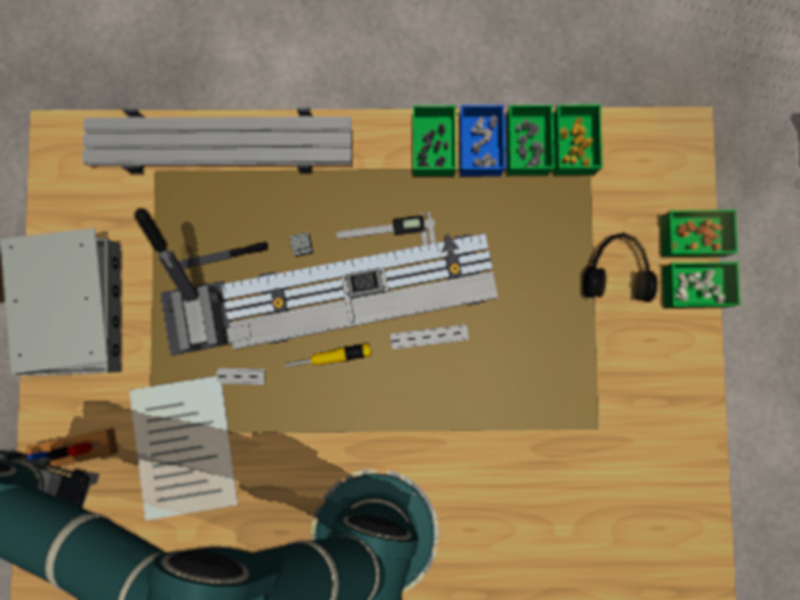

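View pics/side0.png

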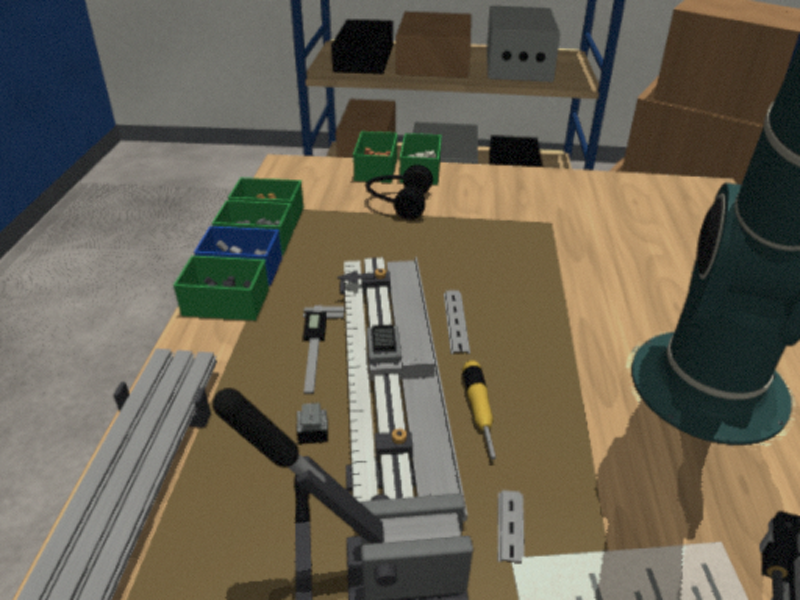

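Top view: the pointer stop is at (453,268) with its arrow at (450,243), the pad at (364,283) and the plain stop at (279,302). The slide must go towards -y, away from the cutter. I'll zoom in to refine these positions.

```bash
cat > h.py <<'E'
import numpy as np, cv2
from rig import robot
def ray(n,uv,z):
    c=robot.camera_info(n);K=np.array([[c["fx"],0,c["cx"]],[0,c["fy"],c["cy"]],[0,0,1]])
    p=cv2.undistortPoints(np.array([[uv]],float),K,c["dist"])[0,0]
    R=cv2.Rodrigues(c["rvec"])[0];o=-R.T@c["tvec"];d=R.T@np.r_[p,1]
    return o+d*(z-o[2])/d[2]
def crop(n,name,u0,v0,w,h,s):
    im=robot.grab_frame(n)[v0:v0+h,u0:u0+w,::-1]
    cv2.imwrite(name,cv2.resize(im,None,fx=s,fy=s,interpolation=cv2.INTER_CUBIC))
E
python3 - <<'E'
from h import *
crop("top","pics/c1.png",135,140,190,90,4)
f=lambda u,v:((u+.5)/1.5625-.5,(v+.5)/1.5625-.5)
for p,z in(((455,268),.07),((279,302),.07),((364,283),.079)): print(ray("top",f(*p),z))
for p,z in(((381,272),.07),((399,434),.07),((383,339),.079)): print(ray("side",f(*p),z))
E
```

```text
[ 0.6026282 -0.187556   0.07     ]
[0.52934079 0.21053136 0.07      ]
[0.5694589  0.01836595 0.079     ]
[ 0.59864665 -0.17881621  0.07      ]
[0.52590321 0.21784157 0.07      ]
[0.57118414 0.0245598  0.079     ]
```

View pics/c1.png

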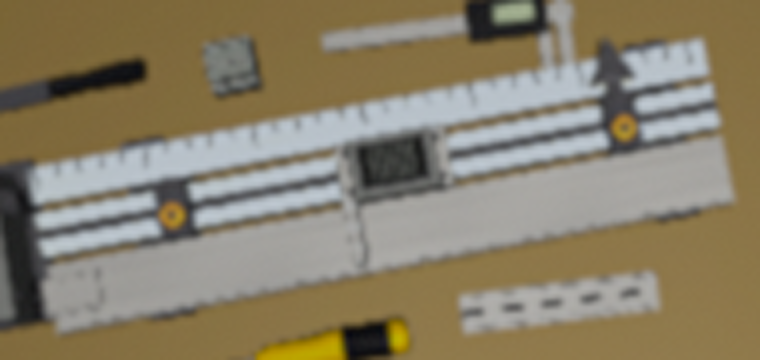

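```bash
python3 - <<'E'
from h import *
c=lambda x,y:(135+(x+.5)/4-.5,140+(y+.5)/4-.5)
A,B,P=[ray("top",c(*p),z) for p,z in(((624,127),.07),((172,215),.07),((393,163),.079))]
d=(B-A)/np.linalg.norm(B-A);print(A,B,P,d,(P-A)@d)
R=np.column_stack([[-d[1],d[0],0],d,[0,0,-1]]);print(np.linalg.det(R))
robot.gripper_to(0.0)
robot.move_ptp([.36,.18,.26],R)
robot.move_ptp([.570,.021,.079+.019+.02],R)
s=robot.get_state();print(s["time"],s["ee_pos"],s["force"],s["opening"])
crop("side","pics/c2.png",200,150,110,130,5); crop("top","pics/c3.png",135,130,190,100,4)
np.save("d.npy",d)
E
```

```text
[ 0.60251732 -0.18615319  0.07      ] [0.52839635 0.2131766  0.07      ] [0.57145451 0.01802316 0.079     ] [-0.18249634  0.98320653  0.        ] 0.20641636090625384
1.0000000000000002
4.3917 [0.56984962 0.02237654 0.11842504] [ 0.4724217  -0.22424968  0.91933288] -6.676950232219615e-05
```

View pics/c2.png

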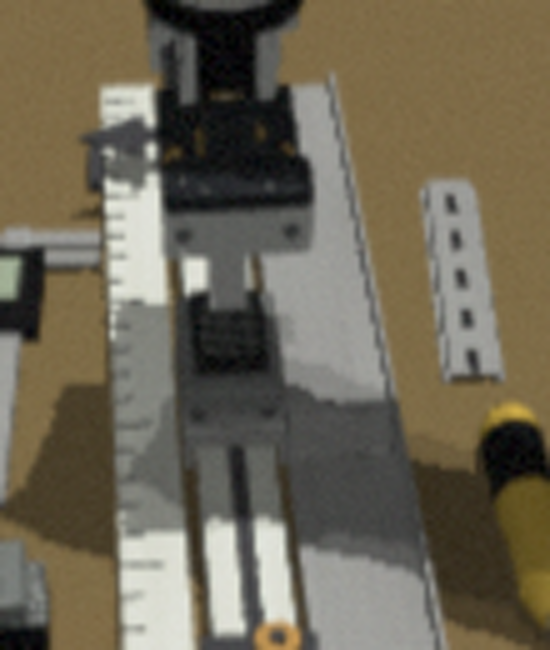

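Side crop: fingertip lower edge at (228,305), just above the pad, whose centre is at (231,332). I'll check the offset numerically, then press.

```bash
python3 - <<'E'
from h import *
d=np.load("d.npy")
c=lambda x,y:(200+(x+.5)/5-.5,150+(y+.5)/5-.5)
tip=ray("side",c(228,306),.0994);pc=ray("side",c(231,332),.079)
tip-=d*.0125
print(tip,pc,(tip-pc)@d)
P=np.array([.571,.020,0])
robot.move_linear([P[0],P[1],.079+.019+.006],.05)
hit=robot.move_linear([P[0],P[1],.079+.019-.004],.008,threshold=4)
s=robot.get_state();print(hit,s["time"],s["ee_pos"],s["force"])
if hit:
    z=s["ee_pos"][2]
    robot.move_linear([P[0],P[1],z-.003],.01)
    s=robot.get_state();print(s["time"],s["ee_pos"],s["force"])
E
```

```text
[0.57255621 0.01208971 0.0994    ] [0.5693022  0.02128352 0.079     ] -0.009633256036606596
True 5.8 [0.57101189 0.01998387 0.09666209] [-0.0846094   0.55909749  4.63947763]
6.2333 [0.57107935 0.02001263 0.09383895] [-1.46343407  0.3051554   6.74320341]
```

```bash
python3 - <<'E'
from h import *
for z in(.0934,.0930):
    robot.move_linear([.571,.020,z],.01); s=robot.get_state();print(s["time"],s["ee_pos"],s["force"])
    if s["force"][2]>9: break
E
```

```text
6.4833 [0.57111052 0.01999119 0.09361632] [-1.35337012  0.82517095  6.73690375]
6.7333 [0.57106878 0.02001276 0.09319525] [-2.7139927   0.07247779  6.83271047]
```

```bash
python3 - <<'E'
from h import *
d=np.load("d.npy")
p0=np.array([.571,.020,.0932])
def go(t,v,th):
    h=robot.move_linear(list(p0-d*t),v,threshold=th);s=robot.get_state()
    print(h,round(s["time"],2),s["ee_pos"],-(s["ee_pos"]-p0)@d,"along",s["force"]@d,"across",s["force"]@[d[1],-d[0],0],s["force"][2]);return h
go(.03,.04,6) or go(.12,.06,6)
crop("side","pics/c4.png",200,140,110,130,5)
E
```

```text
False 7.63 [ 0.5766569  -0.0098838   0.09349255] 0.03041430925584777 along -1.6328902878264546 across -1.8583050752739858 7.4412595712677
False 9.28 [ 0.59309661 -0.09824756  0.09349228] 0.12029432013952107 along -0.7629414898242524 across -1.5255903981646777 7.1584149592201785
```

View pics/c4.png

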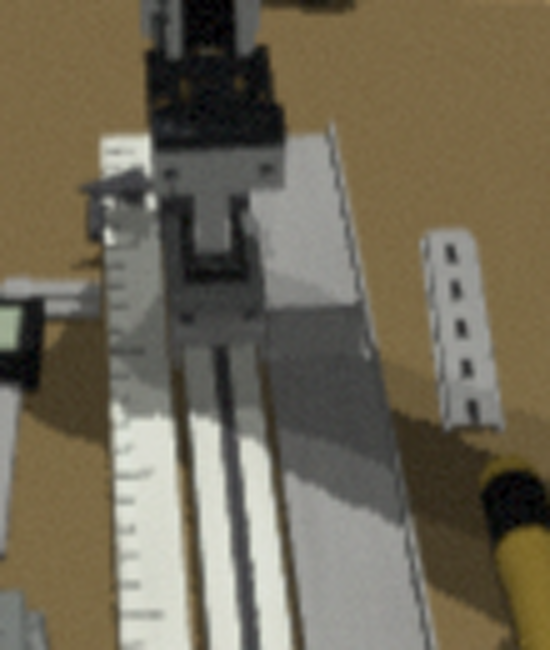

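Picture: the slide has followed the fingertip (pad at about (215,240)) and is now close to the pointer stop. I'll go on slowly until it makes contact.

```bash
python3 - <<'E'
from h import *
d=np.load("d.npy")
p0=np.array([.571,.020,.0930])
h=robot.move_linear(list(p0-d*.165),.02,threshold=4);s=robot.get_state()
print(h,round(s["time"],2),s["ee_pos"],-(s["ee_pos"]-p0)@d,"along",s["force"]@d,"across",s["force"]@[d[1],-d[0],0],s["force"][2])
E
```

```text
True 10.58 [ 0.59744213 -0.12108498  0.09338942] 0.14354126811054696 along -0.5974142741130686 across 0.19218519802177242 6.57344793459986
```

```bash
python3 - <<'E'
from h import *
d=np.load("d.npy")
p0=np.array([.571,.020,.0930])
for t in (.1455,.147,.149,.151,.153):
    h=robot.move_linear(list(p0-d*t),.008,threshold=5);s=robot.get_state()
    print(h,round(s["time"],2),-(s["ee_pos"]-p0)@d,s["ee_pos"][2],"along",s["force"]@d,s["force"][2])
    if h or s["force"]@d>4: break
crop("side","pics/c5.png",200,140,110,110,5)
E
```

```text
True 10.82 0.14373184086780902 0.09328818726181268 along 1.3467641533208004 8.57082643455125
```

View pics/c5.png

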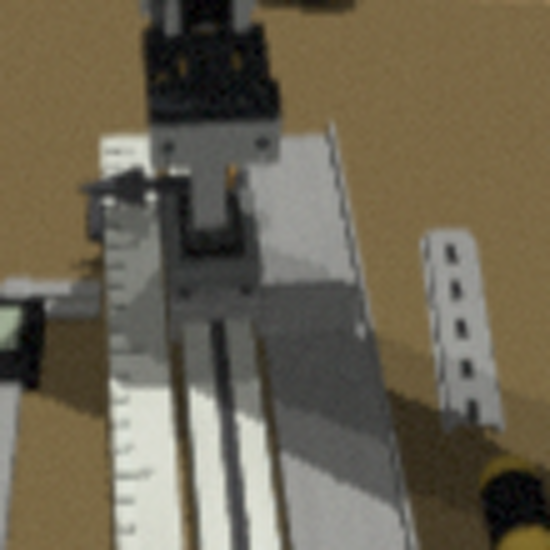

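Picture: the slide is at the stop or within a couple of mm of it. I'll creep on in 1 mm steps and watch the force along the rail.

```bash
python3 - <<'E'
from h import *
d=np.load("d.npy")
p0=np.array([.571,.020,.0931])
for t in np.arange(.1445,.160,.001):
    robot.move_linear(list(p0-d*t),.01);s=robot.get_state()
    print(round(s["time"],2),round(t,4),-(s["ee_pos"]-p0)@d,s["ee_pos"][2],"along",s["force"]@d,s["force"][2])
    if s["force"]@d>4.5: break
E
```

```text
11.12 0.1445 0.14393454428800623 0.09327612776099446 along 3.6166779216937743 7.3911836660214725
11.37 0.1455 0.1447167272469624 0.0932574923944258 along 4.631834557484501 6.761208311588821
```

The force along the rail is building (4.6 N) with little further travel, so the slide is against the stop. Lifting straight up.

```bash
python3 - <<'E'
from h import *
d=np.load("d.npy")
q=np.array([.571,.020,0])-d*.1455
robot.move_linear([q[0],q[1],.103],.02);s=robot.get_state();print(s["time"],s["ee_pos"],s["force"])
robot.move_linear([q[0],q[1],.25],.15)
robot.move_linear([.42,-.05,.28],.2)
robot.pause(.3)
s=robot.get_state();print(s["time"],s["ee_pos"],s["force"])
crop("side","pics/c6.png",200,150,110,110,5); crop("top","pics/c7.png",205,135,120,80,6)
E
```

```text
12.0083 [ 0.59739841 -0.12315573  0.10281193] [-0.34719056  0.69044153  0.25188642]
14.5667 [ 0.42016704 -0.05019782  0.27978001] [ 0.02695401  0.06136517 -0.80639585]
```

View pics/c6.png

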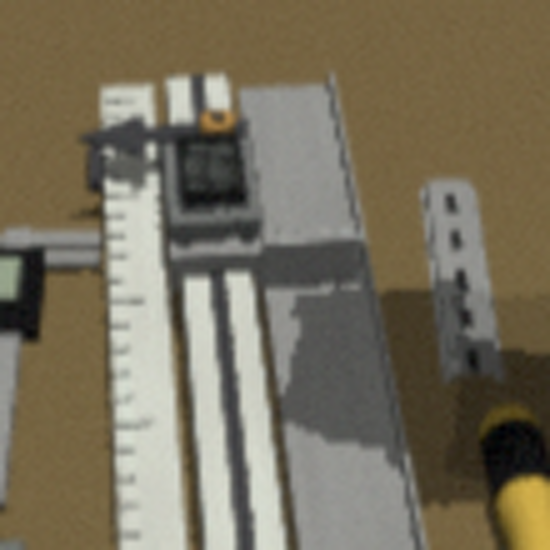

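View pics/c7.png

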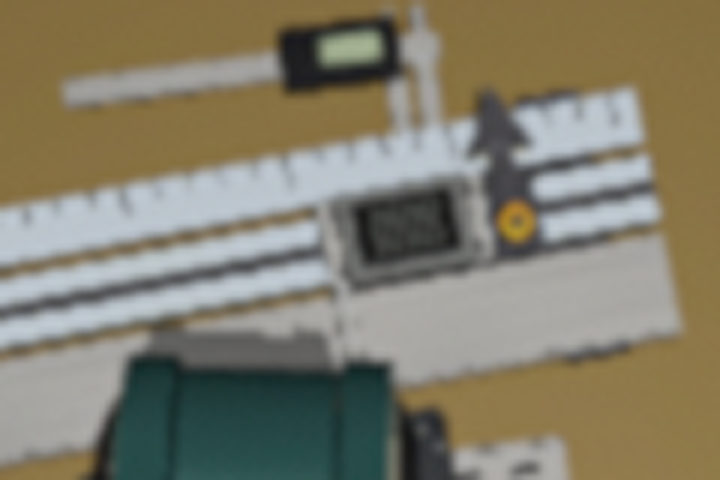

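Both pictures show the pad up and the saddle's end (top crop about (490,215)) butting the pointer block, with no rail visible between them. Nothing else has moved.

```bash
python3 -c "
from rig import robot
print(robot.sign_off())"
```

```text
the job is handed in; nothing more can be done
None
```

The slide is clamped against the pointer stop with its pad sprung back up, the hand is clear, the loose things I could see are where they were, and the job was handed in at about 15 s.

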